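Sort left- and right-hand end brackets from the draining board

ROBOT

A 6-joint arm with a two-finger parallel gripper is mounted at the origin on a cart in front of the work surface, level with it; the furniture and walls round the work are solid. World frame = base frame: x ahead of the robot, y to its left, z up, the work surface at z = 0. Lengths are in m, angles in rad, forces in N, time in s.
With the tool pointing down it reaches from about 0.35 to 0.85 m from the base axis. Payload 8.1 kg.
Tool frame: the origin (TCP) lies between the finger pads; the fingertips stand 14 mm ahead of it and the grasp point (between the pads) lies 5 mm behind it; z points along the fingers, y is the line along which they close (so a half turn about z gives the same grasp; the last joint's range is limited). The gripper opens to 93 mm and grips with 3 to 60 N. Pads are 15 mm wide; open, the fingers measure 128 mm over their backs; the gripper's body (75 mm by 188 mm) begins 65 mm behind the grasp point.
Start: joints at [1.044, 0.13, 1.488, -0, 1.523, -0.085], TCP at [0.257, 0.542, 0.233] pointing down, gripper open.
Joint ranges: [-2.96, 2.96], [-0.89, 2.26], [0.02, 2.5], [-1.34, 4.48], [0, 2.73], [-2.66, 2.66]. Speed limits (rad/s): [2.39, 2.39, 2.79, 3.14, 3.14, 3.14].

INTERFACE

Orientations are given as a rotation vector (axis times angle).
In Python, from plant import robot gives the robot as it stands.
- The arm moves only by the tool arm_command, never from a script. Its argument "targets" is a list of rows, each an object of numbers: "x", "y", "z": the shift along the world's x, y, z in units of 500 mm (1.0 is 500 mm); "rx", "ry", "rz": the turn, a rotation vector about the world's x, y, z in units of 2 rad (1.0 is 2 rad); "claw": the closure in counts, from 0 (fully open) to 255 (shut). In form: [{"x": .., "y": .., "z": .., "rx": .., "ry": .., "rz": .., "claw": ..}, ...]. A call has 1 to 10 rows; each row is the pose to reach, as a shift and turn from the pose commanded when the call began; what a row does not reach only later rows make up. A row lasts 1/12 s, in which the tool goes at most 41.7 mm and 7.16 degrees, less where a joint would pass 70% of its speed; a pose out of reach is approached as far as the arm can. A call with a number of a shift or a turn outside -1 to 1 is refused whole. A call with a gripper value outside its range is refused whole. The fingers move at their own pace and stop on an object; "squeeze" is the grip in N (left out, the last holds). Time passes only in rows, so rows that repeat a pose let the fingers close. It gives the time, the measured TCP pose, the force, the opening and the grip force at its end, in the units of the state.
- robot.read_state(): the state, without advancing time (a new reading comes with each control period).
- robot.read_camera(name): name is "scene" or "top" or "wrist"; returns (picture, depth): 420x560x3 uint8, red, green, blue; 420x560 float32, m along the optical axis (not along the pixel's ray), 0 where there is no reading.
- robot.get_calibration(name): a dict with "intrinsics" (3x3 intrinsics, pixels), "origin" and "orientation" of the camera in the world. Camera axes: x right, y up, looking along -z (the intrinsics and any distortion apply to the point x, -y, -z); pixel columns grow to the right and rows downward; lengths in m; the calibration is good to about 2 mm. The wrist camera is an equidistant fisheye: a pixel r from the principal point sees the ray r / f radians off the axis. A picture is of the moment at which its call begins: read the wrist's pose just before it. get_calibration takes no time and is no camera call; for the wrist camera it gives the pose at the moment of the call.
- robot.close_job(): hands the job in; it is judged then, once.
The state is a dict: "t": time; "q": joint angles; "dq": joint speeds; "joint_torque": joint torques, N m; "tool_pos": TCP position; "orientation": TCP orientation; "force": force on the tool from outside, world axes, zero at the start; "wrist_torque": the same for the moment, N m; "opening": finger opening in m; "gripper_force": force on a finger pad.
Only numpy, scipy, OpenCV 4.12 (cv2) and the standard library are available. Lean on these libraries where they do the work, as an engineer would, in place of code of your own. Each camera call takes 0.05 s, during which the arm holds its last target. There are 200 camera calls.

TASK

Four washed end brackets stand drying on the sloping board: two are left-hand and two are their right-hand mirror images. Put each one into the tray whose screwed-down sample bracket is of the same hand, setting it down gently (not dropping it) so that it stands flat on its base plate on the tray's floor beside the other one. Leave the timer, petri dish and marker where they are.

Things in the scene. Friction and masses are not known exactly. Their poses are not given: they have to be found in the camera images.
- bracket_right_a: Loose aluminium right-hand bracket, about 0.17 kg: base plate 60 (x) x 84 (y) x 5 mm; 10 mm thick web along y at x = 0, whole length, top 50 mm above underside: grip it across x. An equally high 8 mm cheek at the web's +y end turns right (+x, to 29 mm), seen along the web to that end. Origin: centre of underside, z out of the plate. Starts on the slope, its x pointing up the slope.
- bracket_left_a: Loose aluminium left-hand bracket, about 0.17 kg: base plate 60 (x) x 84 (y) x 5 mm; 10 mm thick web along y at x = 0, whole length, top 50 mm above underside: grip it across x. An equally high 8 mm cheek at the web's +y end turns left (-x, to 29 mm), seen along the web to that end. Origin: centre of underside, z out of the plate. Starts on the slope, its x pointing up the slope.
- bracket_right_b: Loose aluminium right-hand bracket, about 0.17 kg: base plate 60 (x) x 84 (y) x 5 mm; 10 mm thick web along y at x = 0, whole length, top 50 mm above underside: grip it across x. An equally high 8 mm cheek at the web's +y end turns right (+x, to 29 mm), seen along the web to that end. Origin: centre of underside, z out of the plate. Starts on the slope, its x pointing down the slope.
- bracket_left_b: Loose aluminium left-hand bracket, about 0.17 kg: base plate 60 (x) x 84 (y) x 5 mm; 10 mm thick web along y at x = 0, whole length, top 50 mm above underside: grip it across x. An equally high 8 mm cheek at the web's +y end turns left (-x, to 29 mm), seen along the web to that end. Origin: centre of underside, z out of the plate. Starts on the slope, its x pointing down the slope.
- board: Fixed white draining board, 430 mm wide (y), its plate sloping 30 degrees, rising to its +x. Origin on the worktop below the slope's centre line, whose surface is at z = 60 mm. The brackets stand square to the slope in a row along that line at y about -150, -50, 50, 150 mm, in any order, webs along y; a 7 mm high ledge 30 mm down the slope holds their plates; rims are 6 mm high.
- tray_right: Fixed grey tray for right-hand brackets, at the robot's left or right. Origin on the worktop below the middle of its inside, 180 (x) x 140 (y) mm; floor at z = 5 mm, walls 5 mm thick, 30 mm high. Beyond its +x wall (x = 95 to 165 mm) a 30 mm high plinth bears a screwed-down sample right-hand bracket, top at 80 mm, web along y, cheek at +y turned to +x. Holds two, one behind the other along x.
- tray_left: Fixed grey tray for left-hand brackets, at the robot's left or right. Origin on the worktop below the middle of its inside, 180 (x) x 140 (y) mm; floor at z = 5 mm, walls 5 mm thick, 30 mm high. Beyond its +x wall (x = 95 to 165 mm) a 30 mm high plinth bears a screwed-down sample left-hand bracket, top at 80 mm, web along y, cheek at +y turned to -x. Holds two, one behind the other along x.
- timer: Bystander: loose white countdown timer 34 x 62 x 40 mm standing on the worktop near the robot; origin at the centre of its underside.
- petri_dish: Bystander: loose closed petri dish, 93 mm across, 14 mm high, on the worktop near the robot; origin at the centre of its underside.
- marker: Bystander: loose capped marker pen 128 mm long, 16 mm wide, 18 mm high, lying on the worktop near the robot; origin at the centre of its underside.
There are look-alikes about, which are no part of the job. Leave any red look-alike of the bracket_left_b alone.

How it is judged:
At the end, for the whole second after the job is handed in: Both brackets of each hand are in the tray with the sample of that hand: origin within 75 mm (x) and 62 mm (y) of the tray's centre, underside less than 12 mm above the worktop, base plate level within 0.12 rad, at rest (x of bracket_right_a in the frame of tray_right between -0.075 and 0.075 m and y of bracket_right_a in the frame of tray_right between -0.062 and 0.062 m and z of each of bracket_right_a, bracket_right_b in the frame of tray_right below 0.012 m and angle between each of bracket_right_a, bracket_left_a, bracket_right_b, bracket_left_b's own z axis and vertical below 0.12 rad and linear speed of each of bracket_right_a, bracket_left_a, bracket_right_b, bracket_left_b below 0.02 m/s and x of bracket_left_a in the frame of tray_left between -0.075 and 0.075 m and y of bracket_left_a in the frame of tray_left between -0.062 and 0.062 m and z of each of bracket_left_a, bracket_left_b in the frame of tray_left below 0.012 m and x of bracket_right_b in the frame of tray_right between -0.075 and 0.075 m and y of bracket_right_b in the frame of tray_right between -0.062 and 0.062 m and x of bracket_left_b in the frame of tray_left between -0.075 and 0.075 m and y of bracket_left_b in the frame of tray_left between -0.062 and 0.062 m); the robot touches nothing.
It fails at once if the timer, petri dish or marker is shifted by more than 3 cm (distance of any of timer, petri_dish, marker from where it was at the start of the episode above 0.03 m).
It fails at once if a bracket is dropped or thrown (faster than 0.7 m/s with no finger touching it: a fall of about 25 mm) ((linear speed of bracket_right_a above 0.7 m/s and contact force between the fingers and bracket_right_a below 0.05 N) or (linear speed of bracket_left_a above 0.7 m/s and contact force between the fingers and bracket_left_a below 0.05 N) or (linear speed of bracket_right_b above 0.7 m/s and contact force between the fingers and bracket_right_b below 0.05 N) or (linear speed of bracket_left_b above 0.7 m/s and contact force between the fingers and bracket_left_b below 0.05 N)).
It also fails if it takes over 72 s, if anything falls off the work surface, if the arm or the gripper's body presses on something with over 40 N, if the wrist force passes 120 N, or if a joint passes its speed limit or range.

## Working session

There is one attempt and no reset: what is moved stays moved. The work goes in short steps, Python scripts to look and compute and a tool call to move; the robot and the scene stay as the last step left them, time stands still between calls to the robot, and variables do not carry over. Pictures are saved under pics/ and viewed, at most 10 in all, crops included, and the job is handed in when it is done.

Besides the shell and the picture viewer there is one more tool, called after "Emit:" as a command line: name --argument value ..., lists and objects as JSON in quotes. arm_command: Moves the arm, as the interface text tells. Shifts and turns lie within -1 to 1; 1 stands for 500 mm of shift or 2 rad of turn. Its arguments: {"type":"object","properties":{"targets":{"type":"array","items":{"type":"object","properties":{"x":{"type":"number","minimum":-1,"maximum":1},"y":{"type":"number","minimum":-1,"maximum":1},"z":{"type":"number","minimum":-1,"maximum":1},"rx":{"type":"number","minimum":-1,"maximum":1},"ry":{"type":"number","minimum":-1,"maximum":1},"rz":{"type":"number","minimum":-1,"maximum":1},"claw":{"type":"number"}}}},"squeeze":{"type":"number"}},"required":["targets"]}

```bash
ls; mkdir -p pics; cat > h.py <<'E'
import numpy as np, cv2
from plant import robot
def cloud(name):
    c=robot.get_calibration(name); im,d=robot.read_camera(name)
    K=np.array(c["intrinsics"]);R=np.array(c["orientation"])
    if R.shape!=(3,3): R=cv2.Rodrigues(R.astype(float))[0]
    v,u=np.mgrid[:420,:560]
    P=np.stack([(u-K[0,2])/K[0,0]*d,-(v-K[1,2])/K[1,1]*d,-d],-1)@R.T+np.array(c["origin"])
    P[d==0]=np.nan
    return im,P
def save(n,im): cv2.imwrite("pics/"+n,im[:,:,::-1])
E
python3 - <<'E'
from h import *
s=robot.read_state();print({k:np.round(s[k],3) for k in("t","tool_pos","orientation","opening","force")})
for n in("top","scene"):
    im,P=cloud(n);save(n+"1.png",im);np.savez(n+"1.npz",im=im,P=P)
    c=robot.get_calibration(n);print(n,c)
E
```

```text
pics
{'t': np.float64(0.0), 'tool_pos': array([0.256, 0.542, 0.232]), 'orientation': array([-6.880e-01, -3.065e+00,  3.000e-03]), 'opening': np.float64(0.093), 'force': array([ 0.161, -0.13 ,  0.138])}
top {'intrinsics': array([[509.38720375,   0.        , 270.13071257],
       [  0.        , 509.38720375, 212.09631089],
       [  0.        ,   0.        ,   1.        ]]), 'origin': array([0.33570854, 0.10265228, 1.57299509]), 'orientation': array([ 0.09795529, -0.09240777, -1.57667356])}
scene {'intrinsics': array([[516.97147774,   0.        , 281.20253506],
       [  0.        , 516.97147774, 214.40751028],
       [  0.        ,   0.        ,   1.        ]]), 'origin': array([-0.19323688, -0.94165594,  0.98578426]), 'orientation': array([ 0.91821808, -0.28614403, -0.55772449])}
```

View pics/top1.png

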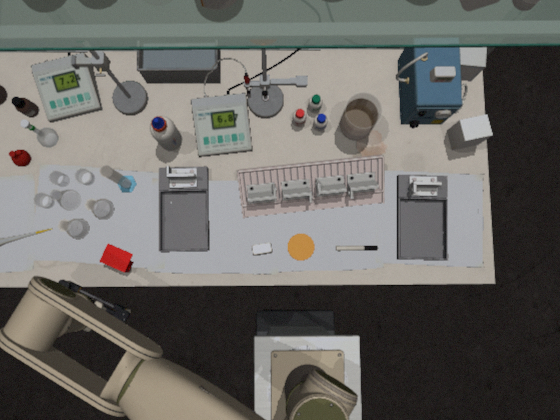

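View pics/scene1.png

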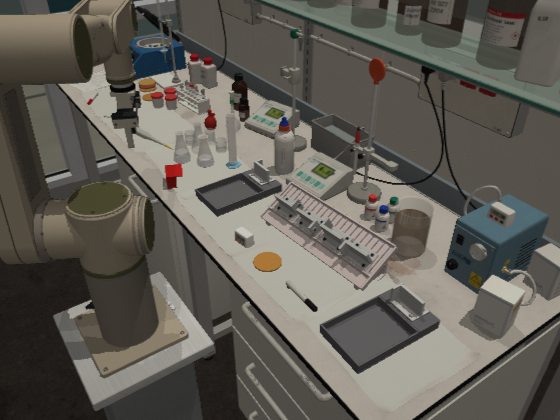

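The top view shows +x upward and +y to the left. The trays are at px (184,222) and (422,230), the board with four brackets at (312,187), and the timer, dish and marker at (262,249), (301,247) and (356,248). The red look-alike is at (117,258). I'll enlarge the board and samples, and measure them.

```bash
python3 - <<'E'
from h import *
A=np.load("top1.npz");im,P=A["im"],A["P"]
cv=lambda a,f:cv2.resize(a,None,fx=f,fy=f,interpolation=cv2.INTER_CUBIC)
out=np.zeros((600,800,3),np.uint8)
b=cv(im[155:220,235:390],5);out[:b.shape[0],:b.shape[1]]=b
for k,(u,v) in enumerate([(155,160),(392,170)]):
    t=cv(im[v:v+40,u:u+60],6);out[340:340+240,k*400:k*400+360]=t
save("crop.png",out)
Z=P[...,2]
# board plane fit
reg=P[160:215,240:385].reshape(-1,3);reg=reg[~np.isnan(reg[:,0])]
best=(0,)
rng=np.random.default_rng(0)
for _ in range(500):
    a=reg[rng.choice(len(reg),3,False)];n=np.cross(a[1]-a[0],a[2]-a[0]);l=np.linalg.norm(n)
    if l<1e-6: continue
    n/=l;n*=np.sign(n[2])
    if abs(n[2]-.866)>.05: continue
    c=(abs((reg-a[0])@n)<.002).sum()
    if c>best[0]:best=(c,n,a[0])
c,n,p=best;print("plane",c,n,p,"yaw",np.arctan2(-n[1],-n[0]))
inl=reg[abs((reg-p)@n)<.004]
print("board ext",np.percentile(inl,[1,99],axis=0))
h=(P-p)@n
M=((h>.044)&(h<.056)).astype(np.uint8);M[:160]=0;M[215:]=0;M[:,:240]=0;M[:,385:]=0
k,L,S,C=cv2.connectedComponentsWithStats(M)
for i in range(1,k):
    if S[i,4]<20: continue
    Q=P[L==i];print(S[i],np.round([*Q.mean(0),*Q.min(0),*Q.max(0)],4))
# trays: floor and rim
for nm,(u0,u1,v0,v1) in dict(L=(150,220,160,260),R=(390,455,168,268)).items():
    Q=P[v0:v1,u0:u1].reshape(-1,3);
    r=Q[(Q[:,2]>.024)&(Q[:,2]<.036)];f=Q[(Q[:,2]>.002)&(Q[:,2]<.009)];s=Q[(Q[:,2]>.074)&(Q[:,2]<.09)]
    print(nm,"rim",len(r),np.percentile(r,[.5,99.5],axis=0).round(3)[:, :2],"rect",cv2.minAreaRect(r[:,:2].astype(np.float32)),"sample",len(s),cv2.minAreaRect(s[:,:2].astype(np.float32)))
print("table z",np.nanmedian(Z[225:260,320:335]))
for nm,(u,v) in dict(timer=(262,249),dish=(301,247),mark=(356,248)).items(): print(nm,P[v,u])
E
```

```text
plane 2082 [-0.50171016 -0.05428802  0.8633306 ] [ 0.54095728 -0.07585018  0.02814782] yaw 0.10778656909735916
board ext [[ 0.51846528 -0.23282456  0.02098824]
 [ 0.66599659  0.19280093  0.10287271]]
[318 183  29  12 121] [ 0.5765 -0.0683  0.1059  0.5667 -0.1156  0.0972  0.5962 -0.0322  0.1241]
[350 185  29  14 128] [ 0.5803 -0.1609  0.1027  0.556  -0.2093  0.0866  0.5922 -0.1266  0.1104]
[264 188  13  13  59] [0.5612 0.1034 0.1069 0.5505 0.0897 0.0991 0.5827 0.1247 0.1192]
[283 192  30  11 118] [ 0.5627  0.0214  0.1034  0.5447 -0.0162  0.0875  0.5729  0.0694  0.1135]
[248 197  16   5  51] [0.5528 0.1501 0.1051 0.547  0.1276 0.0998 0.5592 0.1715 0.111 ]
L rim 1028 [[0.407 0.296]
 [0.666 0.449]] rect ((0.5363709330558777, 0.3726033568382263), (0.260928213596344, 0.15123993158340454), 1.0587323904037476) sample 118 ((0.6322050094604492, 0.3769172430038452), (0.08575697988271713, 0.0303356796503067), 73.33997344970703)
R rim 1038 [[ 0.374 -0.436]
 [ 0.635 -0.278]] rect ((0.5050962567329407, -0.35741323232650757), (0.15273408591747284, 0.2601850926876068), 87.77342987060547) sample 128 ((0.5908033847808838, -0.3590790629386902), (0.030698832124471664, 0.08778111636638641), 2.9152798652648926)
table z 0.001806583694209385
timer [0.41066839 0.13262375 0.04100317]
dish [0.41759449 0.01340683 0.00546054]
mark [ 0.41249781 -0.15315627  0.01932517]
```

View pics/crop.png

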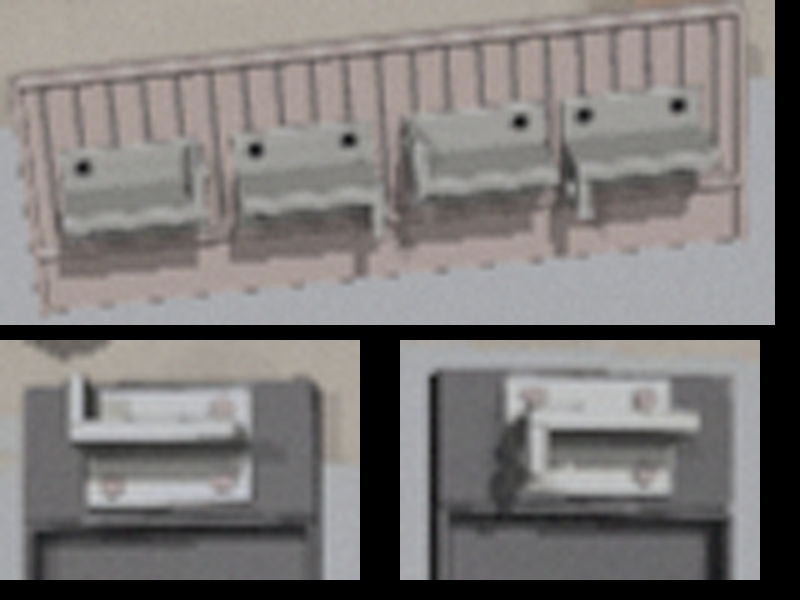

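Samples: the +y tray's cheek turns to +x, so it is tray_right; the -y tray's cheek turns to -x, so it is tray_left. Brackets from image left to right:

| Crop px | Cheek | Bracket |
|---|---|---|
| (130,190) | -y end, upslope | left_b |
| (300,180) | -y end, downslope | right_b |
| (475,155) | +y end, upslope | right_a |
| (640,150) | +y end, downslope | left_a |

Next I'll measure them in the board frame from both views.

```bash
python3 - <<'E'
from h import *
top=np.load("top1.npz")["P"];sc=np.load("scene1.npz")["P"]
n=np.array([-.5017,-.0543,.8633])
for nm,P in (("top",top),("scene",sc)):
    Q=P.reshape(-1,3);Q=Q[~np.isnan(Q[:,0])];Q=Q[(abs(Q[:,0]-.59)<.13)&(abs(Q[:,1]+.02)<.27)&(Q[:,2]>.01)]
    nn=n/np.linalg.norm(n);d=nn@[.54096,-.07585,.02815]
    for tol in(.006,.004,.003,.003):
        I=Q[abs(Q@nn-d)<tol];m=I.mean(0);nn=np.linalg.svd(I-m,full_matrices=0)[2][2];nn*=np.sign(nn[2]);d=nn@m
    yaw=np.arctan2(-nn[1],-nn[0]);print(nm,len(I),"tilt",np.degrees(np.arccos(nn[2])),"yaw",yaw)
    ey=np.array([-np.sin(yaw),np.cos(yaw),0]);es=np.cross(ey,nn)
    # origin: on plane z=.06; t=0 arbitrary at world y~-.02
    hb=np.array([np.cos(yaw),np.sin(yaw),0]);o=np.array([.58,-.02,0.]);
    r=(nn@np.array([*o[:2],.06])-d)/(nn@hb);o=o-hb*r;o[2]=.06
    X=(Q-o)@np.stack([es,ey,nn],1);print(" o",o.round(4),"board t ext",np.percentile(X[abs(X[:,2])<.004][:,1],[.3,99.7]).round(4),"s ext",np.percentile(X[abs(X[:,2])<.004][:,0],[.3,99.7]).round(4))
    T=X[(X[:,2]>.044)&(X[:,2]<.054)&(abs(X[:,0])<.05)]
    for c in(.15,.05,-.05,-.15):
        W=T[abs(T[:,1]-c)<.05];w=W[abs(W[:,0])<.012]
        print(c,len(W),"s med",np.median(w[:,0]).round(4),"s ext",np.percentile(W[:,0],[1,99]).round(4),"t ext",np.percentile(W[:,1],[1,99]).round(4),"web t",np.percentile(w[:,1],[2,98]).round(4),"h",np.median(w[:,2]).round(4))
    for a,b,y0 in((.28,.46,.37),(-.45,-.27,-.36)):
        G=P.reshape(-1,3);G=G[(G[:,1]>a)&(G[:,1]<b)&(G[:,0]>.36)&(G[:,0]<.68)]
        f=G[(G[:,2]>.002)&(G[:,2]<.009)&(abs(G[:,1]-y0)<.05)&(abs(G[:,0]-.5)<.04)]
        r=G[(G[:,2]>.025)&(G[:,2]<.036)]
        print(" tray",y0,"floor z",np.median(f[:,2]).round(4),"rim z",np.median(r[:,2]).round(4),"rect",cv2.minAreaRect(r[:,:2].astype(np.float32)))
        # side walls direction
        for lo in(True,False):
            e=r[(abs(r[:,0]-.46)<.05)];e=e[(e[:,1]<y0) if lo else (e[:,1]>y0)];print("  wall",np.polyfit(e[:,0],e[:,1],1).round(4),np.median(e[:,1]).round(4))
        e=r[(abs(r[:,1]-y0)<.05)&(r[:,0]<.46)];print("  near wall x",np.median(e[:,0]).round(4),np.polyfit(e[:,1],e[:,0],1).round(4))
E
```

```text
top 3087 tilt 30.450305557257593 yaw 0.09893116541142719
 o [ 0.5893 -0.0191  0.06  ] board t ext [-0.2609  0.2167] s ext [-0.073   0.0832]
0.15 111 s med 0.0056 s ext [-0.0004  0.0305] t ext [0.111  0.1932] web t [0.1135 0.193 ] h 0.0483
0.05 112 s med 0.0051 s ext [-0.0219  0.0114] t ext [0.0076 0.0907] web t [0.0088 0.0905] h 0.0484
-0.05 113 s med 0.0054 s ext [-0.0018  0.0318] t ext [-0.0947 -0.0124] web t [-0.0945 -0.0145] h 0.0484
-0.15 119 s med 0.0047 s ext [-0.0232  0.0107] t ext [-0.1883 -0.106 ] web t [-0.1875 -0.1062] h 0.0488
 tray 0.37 floor z 0.0056 rim z 0.0308 rect ((0.536643385887146, 0.37262672185897827), (0.26030346751213074, 0.15079578757286072), 0.8382688164710999)
  wall [-0.0759  0.3344] 0.2994
  wall [0.3746 0.2656] 0.4426
  near wall x 0.4097 [0.0021 0.408 ]
 tray -0.36 floor z 0.0056 rim z 0.0309 rect ((0.5050382614135742, -0.35691407322883606), (0.15267962217330933, 0.26027020812034607), 88.0069351196289)
  wall [-0.0408 -0.4082] -0.4265
  wall [-0.0389 -0.2643] -0.2821
  near wall x 0.3772 [0.0519 0.3961]
scene 3101 tilt 30.326566690534545 yaw 0.10089136
[... 298 characters left out ...]
 s med 0.002 s ext [-0.0032  0.0293] t ext [-0.0951 -0.0112] web t [-0.095  -0.0137] h 0.0483
-0.15 132 s med 0.0008 s ext [-0.0269  0.0067] t ext [-0.1903 -0.107 ] web t [-0.19   -0.1076] h 0.0486
 tray 0.37 floor z 0.0054 rim z 0.0295 rect ((0.5357158184051514, 0.37213829159736633), (0.26314014196395874, 0.16134782135486603), 1.43869948387146)
  wall [-0.1942  0.3899] 0.2978
  wall [0.2958 0.3014] 0.4411
  near wall x 0.408 [-0.0111  0.4125]
 tray -0.36 floor z 0.005 rim z 0.0301 rect ((0.5059499740600586, -0.3575080931186676), (0.1537073403596878, 0.26350143551826477), 87.71409606933594)
  wall [-0.0359 -0.4123] -0.4286
  wall [-0.0501 -0.2613] -0.2845
  near wall x 0.3771 [0.0379 0.391 ]
```

```bash
cat > plan.py <<'E'
from h import *
from scipy.spatial.transform import Rotation as Ro
yaw=.10
def Rm(z,y): z=np.array(z);y=np.array(y);return Ro.from_matrix(np.stack([np.cross(y,z),y,z],1))
hx=np.array([np.cos(yaw),np.sin(yaw),0]);n=-.5*hx+np.array([0,0,.866]);es=.866*hx+np.array([0,0,.5])
RS=Rm(-n,es)
def RV(a): return Rm([0,0,-1.],[np.cos(a),np.sin(a),0])
G={"lb":(.565,.130,.0845),"rb":(.575,.028,.0845),"ra":(.585,-.073,.0845),"la":(.595,-.167,.0845)}
T={"R+":((.5445,.3725),.02),"R-":((.4585,.3705),.02),"L+":((.513,-.357),-.037),"L-":((.427,-.354),-.037)}
def delta(p0,R0,p1,R1):
    d=(np.array(p1)-p0)/.5;w=(R1*R0.inv()).as_rotvec()
    print("  xyz",d.round(4),"r",(w/2).round(4),"rows",np.ceil(np.linalg.norm(d*.5)/.0417),np.ceil(np.degrees(np.linalg.norm(w))/7.16))
def now():
    s=robot.read_state();print("t",s["t"]);return np.array(s["tool_pos"]),Ro.from_rotvec(s["orientation"])
E
python3 - <<'E'
from plan import *
p,R=now()
seq=[("rb","R+"),("ra","R-"),("la","L+"),("lb","L-")]
for b,t in seq:
    g=np.array(G[b]);(x,y),a=T[t]
    for nm,q,S in(("pre",g+.08*n,RS),("grasp",g,RS),("lift",g+.06*n+[0,0,.1],RS),("over",np.array([x,y,.2]),RV(a)),("low",np.array([x,y,.045]),RV(a)),("up",np.array([x,y,.2]),RV(a))):
        print(b,t,nm,q.round(4));delta(p,R,q,S);p,R=q,S
for f in("top1.npz","scene1.npz"):
    P=np.load(f)["P"].reshape(-1,3)
    m=(P[:,0]>.35)&(P[:,0]<.75)&(P[:,1]>-.45)&(P[:,1]<.5)&(P[:,2]>.12)
    Q=P[m];c=np.unique((Q[:,:2]/.05).round().astype(int),axis=0)
    print(f,[(round(a*.05,2),round(b*.05,2),round(Q[(np.abs(Q[:,:2]/.05-[a,b])<=.5).all(1)][:,2].max(),2)) for a,b in c])
E
```

```text
t 0.1
rb R+ pre [0.5352 0.024  0.1538]
  xyz [ 0.5579 -1.0359 -0.1559] r [ 0.1581 -0.2242 -0.5022] rows 15.0 10.0
rb R+ grasp [0.575  0.028  0.0845]
  xyz [ 0.0796  0.008  -0.1386] r [0. 0. 0.] rows 2.0 0.0
rb R+ lift [0.5451 0.025  0.2365]
  xyz [-0.0597 -0.006   0.3039] r [0. 0. 0.] rows 4.0 0.0
rb R+ over [0.5445 0.3725 0.2   ]
  xyz [-0.0013  0.695  -0.0729] r [-0.0157  0.2614 -0.0391] rows 9.0 5.0
rb R+ low [0.5445 0.3725 0.045 ]
  xyz [ 0.    0.   -0.31] r [0. 0. 0.] rows 4.0 0.0
rb R+ up [0.5445 0.3725 0.2   ]
  xyz [0.   0.   0.31] r [0. 0. 0.] rows 4.0 0.0
ra R- pre [ 0.5452 -0.077   0.1538]
  xyz [ 0.0014 -0.899  -0.0924] r [ 0.0157 -0.2614  0.0391] rows 11.0 5.0
ra R- grasp [ 0.585  -0.073   0.0845]
  xyz [ 0.0796  0.008  -0.1386] r [0. 0. 0.] rows 2.0 0.0
ra R- lift [ 0.5551 -0.076   0.2365]
  xyz [-0.0597 -0.006   0.3039] r [0. 0. 0.] rows 4.0 0.0
ra R- over [0.4585 0.3705 0.2   ]
  xyz [-0.1933  0.893  -0.0729] r [-0.0157  0.2614 -0.0391] rows 11.0 5.0
ra R- low [0.4585 0.3705 0.045 ]
  xyz [ 0.    0.   -0.31] r [0. 0. 0.] rows 4.0 0.0
ra R- up [0.4585 0.3705 0.2   ]
  
[... 1174 characters left out ...]
rows 4.0 0.0
top1.npz [(np.float64(0.6), np.float64(-0.05), np.float64(0.12)), (np.float64(0.7), np.float64(0.4), np.float64(0.14)), (np.float64(0.7), np.float64(0.45), np.float64(0.12)), (np.float64(0.75), np.float64(-0.2), np.float64(0.15)), (np.float64(0.75), np.float64(-0.15), np.float64(0.15)), (np.float64(0.75), np.float64(0.4), np.float64(0.21)), (np.float64(0.75), np.float64(0.45), np.float64(0.2))]
scene1.npz [(np.float64(0.7), np.float64(0.4), np.float64(0.14)), (np.float64(0.75), np.float64(-0.2), np.float64(0.13)), (np.float64(0.75), np.float64(-0.15), np.float64(0.15)), (np.float64(0.75), np.float64(0.4), np.float64(0.21)), (np.float64(0.75), np.float64(0.45), np.float64(0.19))]
```

Emit:
arm_command --targets '[{"x": 0.3,"y": -0.6,"z": 0,"rx": 0.158,"ry": -0.224,"rz": -0.502,"claw": 145},{"x": 0.3,"y": -0.6,"z": 0,"rx": 0.158,"ry": -0.224,"rz": -0.502,"claw": 145},{"x": 0.3,"y": -0.6,"z": 0,"rx": 0.158,"ry": -0.224,"rz": -0.502,"claw": 145},{"x": 0.3,"y": -0.6,"z": 0,"rx": 0.158,"ry": -0.224,"rz": -0.502,"claw": 145},{"x": 0.3,"y": -0.6,"z": 0,"rx": 0.158,"ry": -0.224,"rz": -0.502,"claw": 145},{"x": 0.3,"y": -0.6,"z": 0,"rx": 0.158,"ry": -0.224,"rz": -0.502,"claw": 145},{"x": 0.3,"y": -0.6,"z": 0,"rx": 0.158,"ry": -0.224,"rz": -0.502,"claw": 145},{"x": 0.3,"y": -0.6,"z": 0,"rx": 0.158,"ry": -0.224,"rz": -0.502,"claw": 145},{"x": 0.3,"y": -0.6,"z": 0,"rx": 0.158,"ry": -0.224,"rz": -0.502,"claw": 145},{"x": 0.3,"y": -0.6,"z": 0,"rx": 0.158,"ry": -0.224,"rz": -0.502,"claw": 145}]' --squeeze 25

```text
t: 0.93
tool_pos: [0.4074, 0.2387, 0.2316]
orientation: [1.85, 2.014, 0.546]
force: [-0.5, 0.1, -1.4]
opening: 0.0403
gripper_force: 0.0
```

```bash
python3 -c "
from plan import *
p,R=now();g=np.array(G['rb']);delta(p,R,g+.08*n,RS)"
```

```text
t 0.9333
  xyz [ 0.2555 -0.4293 -0.1556] r [-0.0015  0.0018  0.0073] rows 7.0 1.0
```

Emit:
arm_command --targets '[{"x": 0.256,"y": -0.432,"z": -0.156},{"x": 0.256,"y": -0.432,"z": -0.156},{"x": 0.256,"y": -0.432,"z": -0.156},{"x": 0.256,"y": -0.432,"z": -0.156},{"x": 0.256,"y": -0.432,"z": -0.156},{"x": 0.256,"y": -0.432,"z": -0.156},{"x": 0.256,"y": -0.432,"z": -0.156},{"x": 0.256,"y": -0.432,"z": -0.156},{"x": 0.256,"y": -0.432,"z": -0.156}]'

```text
schema error: expected keys x, y, z, rx, ry, rz, claw
```

```bash
python3 -c "
from plan import *
p,R=now();g=np.array(G['rb']);delta(p,R,g+.08*n,RS);delta(p,R,g,RS)
im,d=robot.read_camera('wrist');save('w1.png',im)"
```

```text
t 0.9333
  xyz [ 0.2555 -0.4293 -0.1556] r [-0.0015  0.0018  0.0073] rows 7.0 1.0
  xyz [ 0.3351 -0.4213 -0.2941] r [-0.0015  0.0018  0.0073] rows 8.0 1.0
```

View pics/w1.png

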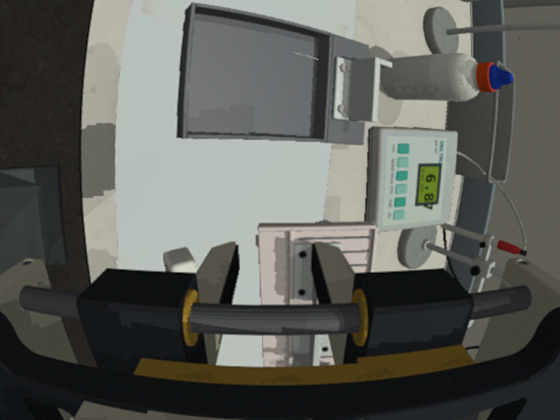

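The move was refused because a row needs all its keys. The wrist view, taken before the approach, shows the tray at (250,75), the board's left end at (300,290), and the fingers straddling the web line at about x = 300 px, as planned.

Emit:
arm_command --targets '[{"x": 0.256,"y": -0.43,"z": -0.156,"rx": -0.0015,"ry": 0.002,"rz": 0.007,"claw": 145},{"x": 0.256,"y": -0.43,"z": -0.156,"rx": -0.0015,"ry": 0.002,"rz": 0.007,"claw": 145},{"x": 0.256,"y": -0.43,"z": -0.156,"rx": -0.0015,"ry": 0.002,"rz": 0.007,"claw": 145},{"x": 0.256,"y": -0.43,"z": -0.156,"rx": -0.0015,"ry": 0.002,"rz": 0.007,"claw": 145},{"x": 0.256,"y": -0.43,"z": -0.156,"rx": -0.0015,"ry": 0.002,"rz": 0.007,"claw": 145},{"x": 0.256,"y": -0.43,"z": -0.156,"rx": -0.0015,"ry": 0.002,"rz": 0.007,"claw": 145},{"x": 0.256,"y": -0.43,"z": -0.156,"rx": -0.0015,"ry": 0.002,"rz": 0.007,"claw": 145},{"x": 0.256,"y": -0.43,"z": -0.156,"rx": -0.0015,"ry": 0.002,"rz": 0.007,"claw": 145},{"x": 0.256,"y": -0.43,"z": -0.156,"rx": -0.0015,"ry": 0.002,"rz": 0.007,"claw": 145}]'

```text
t: 1.73
tool_pos: [0.5341, 0.027, 0.1538]
orientation: [1.827, 2.048, 0.541]
force: [0.6, 0.4, -0.1]
opening: 0.0403
gripper_force: 0.0
```

```bash
python3 -c "
from plan import *
p,R=now();g=np.array(G['rb']);delta(p,R,g+.08*n,RS);delta(p,R,g,RS)
im,d=robot.read_camera('wrist');save('w2.png',im)"
```

```text
t 1.7333
  xyz [ 0.0021 -0.0059  0.0001] r [ 0.0013 -0.0025 -0.0067] rows 1.0 1.0
  xyz [ 0.0817  0.0021 -0.1385] r [ 0.0013 -0.0025 -0.0067] rows 2.0 1.0
```

View pics/w2.png

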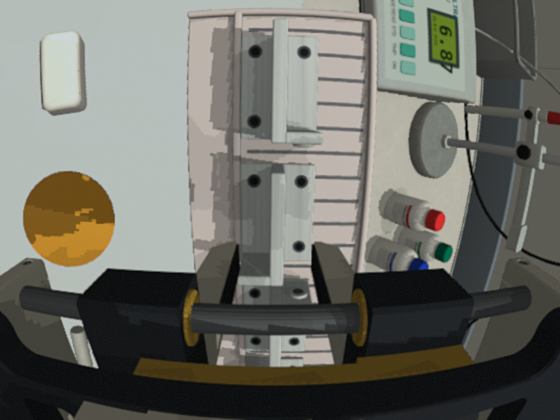

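The web (column ~277) runs midway between the fingertips (240 and 312), and left_b's cheek at (300,138) points upslope, as identified. I'll descend and grip.

Emit:
arm_command --targets '[{"x": 0.04,"y": 0.001,"z": -0.07,"rx": 0.001,"ry": -0.002,"rz": -0.007,"claw": 145},{"x": 0.081,"y": 0.002,"z": -0.138,"rx": 0.001,"ry": -0.002,"rz": -0.007,"claw": 145},{"x": 0.081,"y": 0.002,"z": -0.138,"rx": 0.001,"ry": -0.002,"rz": -0.007,"claw": 145},{"x": 0.081,"y": 0.002,"z": -0.138,"rx": 0.001,"ry": -0.002,"rz": -0.007,"claw": 145},{"x": 0.081,"y": 0.002,"z": -0.138,"rx": 0.001,"ry": -0.002,"rz": -0.007,"claw": 255},{"x": 0.081,"y": 0.002,"z": -0.138,"rx": 0.001,"ry": -0.002,"rz": -0.007,"claw": 255},{"x": 0.081,"y": 0.002,"z": -0.138,"rx": 0.001,"ry": -0.002,"rz": -0.007,"claw": 255},{"x": 0.081,"y": 0.002,"z": -0.138,"rx": 0.001,"ry": -0.002,"rz": -0.007,"claw": 255},{"x": 0.081,"y": 0.002,"z": -0.138,"rx": 0.001,"ry": -0.002,"rz": -0.007,"claw": 255},{"x": 0.081,"y": 0.002,"z": -0.138,"rx": 0.001,"ry": -0.002,"rz": -0.007,"claw": 255}]' --squeeze 25

```text
t: 2.62
tool_pos: [0.5754, 0.0284, 0.0873]
orientation: [1.834, 2.03, 0.546]
force: [-10.6, 0.8, 12.0]
opening: 0.0098
gripper_force: 25.0
```

Emit:
arm_command --targets '[{"x": -0.03,"y": -0.003,"z": 0.052,"rx": 0,"ry": 0,"rz": 0,"claw": 255},{"x": -0.06,"y": -0.006,"z": 0.104,"rx": 0,"ry": 0,"rz": 0,"claw": 255},{"x": -0.06,"y": -0.006,"z": 0.18,"rx": 0,"ry": 0,"rz": 0,"claw": 255},{"x": -0.06,"y": -0.006,"z": 0.24,"rx": 0,"ry": 0,"rz": 0,"claw": 255},{"x": -0.06,"y": -0.006,"z": 0.304,"rx": 0,"ry": 0,"rz": 0,"claw": 255},{"x": -0.06,"y": -0.006,"z": 0.304,"rx": 0,"ry": 0,"rz": 0,"claw": 255}]'

```text
t: 3.12
tool_pos: [0.5482, 0.0249, 0.2475]
orientation: [1.827, 2.022, 0.553]
force: [0.9, 1.0, -0.4]
opening: 0.0101
gripper_force: 25.0
```

Emit:
arm_command --targets '[{"x": 0,"y": 0.695,"z": -0.05,"rx": -0.0157,"ry": 0.2614,"rz": -0.039,"claw": 255},{"x": 0,"y": 0.695,"z": -0.05,"rx": -0.0157,"ry": 0.2614,"rz": -0.039,"claw": 255},{"x": 0,"y": 0.695,"z": -0.05,"rx": -0.0157,"ry": 0.2614,"rz": -0.039,"claw": 255},{"x": 0,"y": 0.695,"z": -0.05,"rx": -0.0157,"ry": 0.2614,"rz": -0.039,"claw": 255},{"x": 0,"y": 0.695,"z": -0.05,"rx": -0.0157,"ry": 0.2614,"rz": -0.039,"claw": 255},{"x": 0,"y": 0.695,"z": -0.05,"rx": -0.0157,"ry": 0.2614,"rz": -0.039,"claw": 255},{"x": 0,"y": 0.695,"z": -0.05,"rx": -0.0157,"ry": 0.2614,"rz": -0.039,"claw": 255},{"x": 0,"y": 0.695,"z": -0.05,"rx": -0.0157,"ry": 0.2614,"rz": -0.039,"claw": 255},{"x": 0,"y": 0.695,"z": -0.05,"rx": -0.0157,"ry": 0.2614,"rz": -0.039,"claw": 255},{"x": 0,"y": 0.695,"z": -0.05,"rx": -0.0157,"ry": 0.2614,"rz": -0.039,"claw": 255}]'

```text
t: 3.95
tool_pos: [0.5432, 0.3778, 0.2109]
orientation: [-2.192, -2.249, 0.0]
force: [1.0, -0.6, -2.6]
opening: 0.0098
gripper_force: 25.0
```

```bash
python3 -c "
from plan import *
p,R=now();(x,y),a=T['R+'];delta(p,R,[x,y,.045],RV(a));s=robot.read_state();print(s['force'],s['opening'])
im,d=robot.read_camera('wrist');s2,P=cloud('scene')
o=np.zeros((420,800,3),np.uint8);o[:,:400]=im[:,80:480];o[:,400:]=cv2.resize(s2[90:300,150:350],(400,420))
save('w3.png',o)
Q=P.reshape(-1,3);Q=Q[(abs(Q[:,0]-x)<.035)&(abs(Q[:,1]-y)<.05)&(Q[:,2]>.1)&(Q[:,2]<.26)]
print(len(Q),np.nanpercentile(Q[:,2],[0,1,3,50]))"
```

```text
t 3.95
  xyz [ 0.0027 -0.0105 -0.3318] r [-0.0002 -0.0003 -0.0028] rows 4.0 1.0
[ 1.03240407 -0.60418638 -2.60490235] 0.009846540403505875
463 [0.17540661 0.17882868 0.18103798 0.21478829]
```

View pics/w3.png

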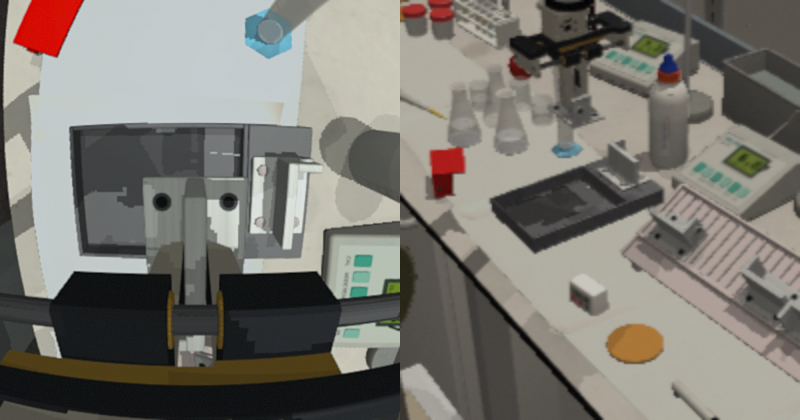

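Bracket held level over the tray. I'll lower it.

Emit:
arm_command --targets '[{"x": 0.002,"y": -0.005,"z": -0.08,"rx": 0,"ry": 0,"rz": -0.002,"claw": 255},{"x": 0.002,"y": -0.005,"z": -0.16,"rx": 0,"ry": 0,"rz": -0.002,"claw": 255},{"x": 0.002,"y": -0.005,"z": -0.24,"rx": 0,"ry": 0,"rz": -0.002,"claw": 255},{"x": 0.002,"y": -0.005,"z": -0.3,"rx": 0,"ry": 0,"rz": -0.002,"claw": 255},{"x": 0.002,"y": -0.005,"z": -0.33,"rx": 0,"ry": 0,"rz": -0.002,"claw": 255},{"x": 0.002,"y": -0.005,"z": -0.33,"rx": 0,"ry": 0,"rz": -0.002,"claw": 255},{"x": 0.002,"y": -0.005,"z": -0.33,"rx": 0,"ry": 0,"rz": -0.002,"claw": 255}]'

```text
t: 4.63
tool_pos: [0.5463, 0.3695, 0.0481]
orientation: [2.203, 2.238, -0.0]
force: [1.4, -0.7, -2.1]
opening: 0.0098
gripper_force: 25.0
```

Emit:
arm_command --targets '[{"x": 0,"y": 0,"z": -0.006,"rx": 0,"ry": 0,"rz": 0,"claw": 255},{"x": 0,"y": 0,"z": -0.012,"rx": 0,"ry": 0,"rz": 0,"claw": 255},{"x": 0,"y": 0,"z": -0.012,"rx": 0,"ry": 0,"rz": 0,"claw": 255}]'

```text
t: 4.88
tool_pos: [0.5473, 0.3711, 0.0436]
orientation: [2.201, 2.239, 0.005]
force: [-0.2, -0.3, -1.5]
opening: 0.0097
gripper_force: 25.0
```

Emit:
arm_command --targets '[{"x": 0,"y": 0,"z": -0.006,"rx": 0,"ry": 0,"rz": 0,"claw": 255},{"x": 0,"y": 0,"z": -0.01,"rx": 0,"ry": 0,"rz": 0,"claw": 255},{"x": 0,"y": 0,"z": -0.01,"rx": 0,"ry": 0,"rz": 0,"claw": 255}]'

```text
t: 5.13
tool_pos: [0.5461, 0.3705, 0.0366]
orientation: [2.201, 2.24, 0.001]
force: [1.0, 0.6, -1.4]
opening: 0.0092
gripper_force: 25.0
```

Emit:
arm_command --targets '[{"x": 0,"y": 0,"z": -0.004,"rx": 0,"ry": 0,"rz": 0,"claw": 255},{"x": 0,"y": 0,"z": -0.004,"rx": 0,"ry": 0,"rz": 0,"claw": 255}]'

```text
t: 5.3
tool_pos: [0.5462, 0.3707, 0.0364]
orientation: [2.201, 2.24, 0.001]
force: [-4.6, -2.1, 10.0]
opening: 0.0099
gripper_force: 25.0
```

Contact with the floor. I'll release, rise and head for right_a.

Emit:
arm_command --targets '[{"x": 0,"y": 0,"z": 0,"rx": 0,"ry": 0,"rz": 0,"claw": 165},{"x": 0,"y": 0,"z": 0,"rx": 0,"ry": 0,"rz": 0,"claw": 165},{"x": 0,"y": 0,"z": 0,"rx": 0,"ry": 0,"rz": 0,"claw": 165},{"x": 0,"y": 0,"z": 0.02,"rx": 0,"ry": 0,"rz": 0,"claw": 165},{"x": 0,"y": 0,"z": 0.1,"rx": 0,"ry": 0,"rz": 0,"claw": 165},{"x": 0,"y": 0,"z": 0.18,"rx": 0,"ry": 0,"rz": 0,"claw": 165},{"x": 0,"y": 0,"z": 0.26,"rx": 0,"ry": 0,"rz": 0,"claw": 145},{"x": 0,"y": 0,"z": 0.33,"rx": 0,"ry": 0,"rz": 0,"claw": 145},{"x": 0,"y": 0,"z": 0.33,"rx": 0,"ry": 0,"rz": 0,"claw": 145},{"x": 0,"y": 0,"z": 0.33,"rx": 0,"ry": 0,"rz": 0,"claw": 145}]'

```text
t: 6.13
tool_pos: [0.5479, 0.3715, 0.2045]
orientation: [2.2, 2.238, 0.012]
force: [-0.5, -0.5, -0.7]
opening: 0.0399
gripper_force: 0.0
```

```bash
python3 -c "
from plan import *
p,R=now();g=np.array(G['ra']);delta(p,R,g+.08*n,RS)"
```

```text
t 6.1333
  xyz [-0.0055 -0.897  -0.1015] r [ 0.0137 -0.2577  0.0402] rows 11.0 5.0
```

Emit:
arm_command --targets '[{"x": -0.005,"y": -0.897,"z": -0.04,"rx": 0.0137,"ry": -0.2577,"rz": 0.04,"claw": 145},{"x": -0.005,"y": -0.897,"z": -0.04,"rx": 0.0137,"ry": -0.2577,"rz": 0.04,"claw": 145},{"x": -0.005,"y": -0.897,"z": -0.04,"rx": 0.0137,"ry": -0.2577,"rz": 0.04,"claw": 145},{"x": -0.005,"y": -0.897,"z": -0.04,"rx": 0.0137,"ry": -0.2577,"rz": 0.04,"claw": 145},{"x": -0.005,"y": -0.897,"z": -0.04,"rx": 0.0137,"ry": -0.2577,"rz": 0.04,"claw": 145},{"x": -0.005,"y": -0.897,"z": -0.04,"rx": 0.0137,"ry": -0.2577,"rz": 0.04,"claw": 145},{"x": -0.005,"y": -0.897,"z": -0.04,"rx": 0.0137,"ry": -0.2577,"rz": 0.04,"claw": 145},{"x": -0.005,"y": -0.897,"z": -0.04,"rx": 0.0137,"ry": -0.2577,"rz": 0.04,"claw": 145},{"x": -0.005,"y": -0.897,"z": -0.04,"rx": 0.0137,"ry": -0.2577,"rz": 0.04,"claw": 145},{"x": -0.005,"y": -0.897,"z": -0.04,"rx": 0.0137,"ry": -0.2577,"rz": 0.04,"claw": 145}]'

```text
t: 6.97
tool_pos: [0.5427, -0.0258, 0.1808]
orientation: [1.841, 2.034, 0.534]
force: [0.8, -0.7, 0.5]
opening: 0.0402
gripper_force: 0.0
```

```bash
python3 -c "
from plan import *
p,R=now();g=np.array(G['ra']);delta(p,R,g+.08*n,RS)"
```

```text
t 6.9667
  xyz [ 0.005  -0.1023 -0.0541] r [ 0.0017 -0.0034  0.0008] rows 2.0 1.0
```

Emit:
arm_command --targets '[{"x": 0,"y": -0.05,"z": -0.05,"rx": 0,"ry": 0,"rz": 0,"claw": 145},{"x": 0,"y": -0.05,"z": -0.05,"rx": 0,"ry": 0,"rz": 0,"claw": 145},{"x": 0,"y": -0.05,"z": -0.05,"rx": 0,"ry": 0,"rz": 0,"claw": 145},{"x": 0,"y": -0.05,"z": -0.05,"rx": 0,"ry": 0,"rz": 0,"claw": 145}]'

```text
t: 7.3
tool_pos: [0.5432, -0.049, 0.156]
orientation: [1.844, 2.033, 0.534]
force: [-0.2, 1.2, 0.6]
opening: 0.0398
gripper_force: 0.0
```

```bash
python3 -c "
from plan import *
p,R=now();g=np.array(G['ra']);delta(p,R,g+.08*n,RS);delta(p,R,g,RS)"
```

```text
t 7.3
  xyz [ 0.0039 -0.056  -0.0045] r [ 0.0013 -0.0042  0.0015] rows 1.0 1.0
  xyz [ 0.0835 -0.048  -0.143 ] r [ 0.0013 -0.0042  0.0015] rows 3.0 1.0
```

Emit:
arm_command --targets '[{"x": 0.004,"y": -0.056,"z": 0,"rx": 0.001,"ry": -0.004,"rz": 0.0015,"claw": 145},{"x": 0.004,"y": -0.056,"z": 0,"rx": 0.001,"ry": -0.004,"rz": 0.0015,"claw": 145},{"x": 0.042,"y": -0.052,"z": -0.07,"rx": 0.001,"ry": -0.004,"rz": 0.0015,"claw": 145},{"x": 0.081,"y": -0.048,"z": -0.138,"rx": 0.001,"ry": -0.004,"rz": 0.0015,"claw": 145},{"x": 0.081,"y": -0.048,"z": -0.138,"rx": 0.001,"ry": -0.004,"rz": 0.0015,"claw": 145}]'

```text
t: 7.72
tool_pos: [0.5807, -0.0695, 0.077]
orientation: [1.845, 2.043, 0.538]
force: [-2.9, 0.8, -2.1]
opening: 0.0399
gripper_force: 0.0
```

Emit:
arm_command --targets '[{"x": 0,"y": 0,"z": 0,"rx": 0,"ry": 0,"rz": 0,"claw": 255},{"x": 0,"y": 0,"z": 0,"rx": 0,"ry": 0,"rz": 0,"claw": 255},{"x": 0,"y": 0,"z": 0,"rx": 0,"ry": 0,"rz": 0,"claw": 255},{"x": 0,"y": 0,"z": 0,"rx": 0,"ry": 0,"rz": 0,"claw": 255},{"x": 0,"y": 0,"z": 0,"rx": 0,"ry": 0,"rz": 0,"claw": 255},{"x": 0,"y": 0,"z": 0,"rx": 0,"ry": 0,"rz": 0,"claw": 255}]'

```text
t: 8.22
tool_pos: [0.5854, -0.0737, 0.091]
orientation: [1.831, 2.029, 0.546]
force: [-9.4, 1.1, 10.3]
opening: 0.0095
gripper_force: 25.0
```

Emit:
arm_command --targets '[{"x": -0.03,"y": -0.003,"z": 0.052,"rx": 0,"ry": 0,"rz": 0,"claw": 255},{"x": -0.06,"y": -0.006,"z": 0.104,"rx": 0,"ry": 0,"rz": 0,"claw": 255},{"x": -0.06,"y": -0.006,"z": 0.18,"rx": 0,"ry": 0,"rz": 0,"claw": 255},{"x": -0.06,"y": -0.006,"z": 0.24,"rx": 0,"ry": 0,"rz": 0,"claw": 255},{"x": -0.06,"y": -0.006,"z": 0.3,"rx": 0,"ry": 0,"rz": 0,"claw": 255},{"x": -0.06,"y": -0.006,"z": 0.3,"rx": 0,"ry": 0,"rz": 0,"claw": 255}]'

```text
t: 8.72
tool_pos: [0.5575, -0.0778, 0.2485]
orientation: [1.824, 2.021, 0.549]
force: [1.4, 0.4, -0.1]
opening: 0.0099
gripper_force: 25.0
```

Emit:
arm_command --targets '[{"x": -0.19,"y": 0.89,"z": -0.05,"rx": -0.0157,"ry": 0.2614,"rz": -0.039,"claw": 255},{"x": -0.19,"y": 0.89,"z": -0.05,"rx": -0.0157,"ry": 0.2614,"rz": -0.039,"claw": 255},{"x": -0.19,"y": 0.89,"z": -0.05,"rx": -0.0157,"ry": 0.2614,"rz": -0.039,"claw": 255},{"x": -0.19,"y": 0.89,"z": -0.05,"rx": -0.0157,"ry": 0.2614,"rz": -0.039,"claw": 255},{"x": -0.19,"y": 0.89,"z": -0.05,"rx": -0.0157,"ry": 0.2614,"rz": -0.039,"claw": 255},{"x": -0.19,"y": 0.89,"z": -0.05,"rx": -0.0157,"ry": 0.2614,"rz": -0.039,"claw": 255},{"x": -0.19,"y": 0.89,"z": -0.05,"rx": -0.0157,"ry": 0.2614,"rz": -0.039,"claw": 255},{"x": -0.19,"y": 0.89,"z": -0.05,"rx": -0.0157,"ry": 0.2614,"rz": -0.039,"claw": 255},{"x": -0.19,"y": 0.89,"z": -0.05,"rx": -0.0157,"ry": 0.2614,"rz": -0.039,"claw": 255},{"x": -0.19,"y": 0.89,"z": -0.05,"rx": -0.0157,"ry": 0.2614,"rz": -0.039,"claw": 255}]'

```text
t: 9.55
tool_pos: [0.4676, 0.329, 0.216]
orientation: [2.196, 2.244, 0.003]
force: [0.7, -0.6, -1.1]
opening: 0.0098
gripper_force: 25.0
```

Emit:
arm_command --targets '[{"x": 0,"y": 0,"z": 0,"rx": 0,"ry": 0,"rz": 0,"claw": 255},{"x": 0,"y": 0,"z": 0,"rx": 0,"ry": 0,"rz": 0,"claw": 255}]'

```text
t: 9.72
tool_pos: [0.4672, 0.3292, 0.2155]
orientation: [2.191, 2.249, 0.001]
force: [-0.2, -0.2, -1.9]
opening: 0.0099
gripper_force: 25.0
```

```bash
python3 -c "
from plan import *
p,R=now();(x,y),a=T['R-'];delta(p,R,[x,y,.05],RV(a))
im,P=cloud('top');o=cv2.resize(im[150:270,140:240],None,fx=4,fy=4)
save('w4.png',o)
"
```

```text
t 9.7167
  xyz [-0.0174  0.0827 -0.331 ] r [ 0.0004  0.001  -0.0029] rows 5.0 1.0
```

View pics/w4.png

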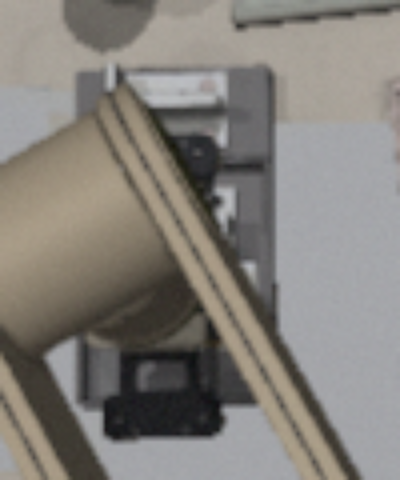

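Emit:
arm_command --targets '[{"x": -0.017,"y": 0.083,"z": 0,"rx": 0,"ry": 0.001,"rz": -0.003,"claw": 255},{"x": -0.017,"y": 0.083,"z": -0.06,"rx": 0,"ry": 0.001,"rz": -0.003,"claw": 255},{"x": -0.017,"y": 0.083,"z": -0.14,"rx": 0,"ry": 0.001,"rz": -0.003,"claw": 255},{"x": -0.017,"y": 0.083,"z": -0.21,"rx": 0,"ry": 0.001,"rz": -0.003,"claw": 255},{"x": -0.017,"y": 0.083,"z": -0.27,"rx": 0,"ry": 0.001,"rz": -0.003,"claw": 255},{"x": -0.017,"y": 0.083,"z": -0.31,"rx": 0,"ry": 0.001,"rz": -0.003,"claw": 255},{"x": -0.017,"y": 0.083,"z": -0.33,"rx": 0,"ry": 0.001,"rz": -0.003,"claw": 255},{"x": -0.017,"y": 0.083,"z": -0.34,"rx": 0,"ry": 0.001,"rz": -0.003,"claw": 255},{"x": -0.017,"y": 0.083,"z": -0.34,"rx": 0,"ry": 0.001,"rz": -0.003,"claw": 255},{"x": -0.017,"y": 0.083,"z": -0.34,"rx": 0,"ry": 0.001,"rz": -0.003,"claw": 255}]'

```text
t: 10.6
tool_pos: [0.4612, 0.3688, 0.0472]
orientation: [2.204, 2.237, 0.002]
force: [0.6, -0.5, -1.0]
opening: 0.0101
gripper_force: 25.0
```

Emit:
arm_command --targets '[{"x": 0,"y": 0,"z": -0.006,"rx": 0,"ry": 0,"rz": 0,"claw": 255},{"x": 0,"y": 0,"z": -0.006,"rx": 0,"ry": 0,"rz": 0,"claw": 255}]'

```text
t: 10.77
tool_pos: [0.4609, 0.3692, 0.0439]
orientation: [2.203, 2.238, 0.002]
force: [-0.5, -0.1, -1.5]
opening: 0.0097
gripper_force: 25.0
```

Emit:
arm_command --targets '[{"x": 0,"y": 0,"z": -0.005,"rx": 0,"ry": 0,"rz": 0,"claw": 255},{"x": 0,"y": 0,"z": -0.005,"rx": 0,"ry": 0,"rz": 0,"claw": 255}]'

```text
t: 10.93
tool_pos: [0.46, 0.3688, 0.0402]
orientation: [2.203, 2.239, -0.001]
force: [0.2, -0.6, -2.2]
opening: 0.0099
gripper_force: 25.0
```

Emit:
arm_command --targets '[{"x": 0,"y": 0,"z": -0.004,"rx": 0,"ry": 0,"rz": 0,"claw": 255},{"x": 0,"y": 0,"z": -0.004,"rx": 0,"ry": 0,"rz": 0,"claw": 255}]'

```text
t: 11.1
tool_pos: [0.4602, 0.369, 0.039]
orientation: [2.203, 2.239, -0.0]
force: [-1.2, -1.5, 5.6]
opening: 0.0099
gripper_force: 25.0
```

Emit:
arm_command --targets '[{"x": 0,"y": 0,"z": -0.004,"rx": 0,"ry": 0,"rz": 0,"claw": 255},{"x": 0,"y": 0,"z": -0.004,"rx": 0,"ry": 0,"rz": 0,"claw": 255}]'

```text
t: 11.27
tool_pos: [0.4602, 0.3692, 0.0388]
orientation: [2.203, 2.239, -0.001]
force: [-9.0, -6.3, 20.7]
opening: 0.0095
gripper_force: 25.0
```

Seated at z ≈ 0.039. I'll release and rise.

Emit:
arm_command --targets '[{"x": 0,"y": 0,"z": 0.004,"rx": 0,"ry": 0,"rz": 0,"claw": 255},{"x": 0,"y": 0,"z": 0.004,"rx": 0,"ry": 0,"rz": 0,"claw": 165},{"x": 0,"y": 0,"z": 0.004,"rx": 0,"ry": 0,"rz": 0,"claw": 165},{"x": 0,"y": 0,"z": 0.004,"rx": 0,"ry": 0,"rz": 0,"claw": 165},{"x": 0,"y": 0,"z": 0.02,"rx": 0,"ry": 0,"rz": 0,"claw": 165},{"x": 0,"y": 0,"z": 0.1,"rx": 0,"ry": 0,"rz": 0,"claw": 165},{"x": 0,"y": 0,"z": 0.18,"rx": 0,"ry": 0,"rz": 0,"claw": 165},{"x": 0,"y": 0,"z": 0.26,"rx": 0,"ry": 0,"rz": 0,"claw": 145},{"x": 0,"y": 0,"z": 0.32,"rx": 0,"ry": 0,"rz": 0,"claw": 145},{"x": 0,"y": 0,"z": 0.32,"rx": 0,"ry": 0,"rz": 0,"claw": 145}]'

```text
t: 12.1
tool_pos: [0.4633, 0.371, 0.2055]
orientation: [2.201, 2.237, 0.018]
force: [0.9, 0.6, 0.9]
opening: 0.0398
gripper_force: 0.0
```

```bash
python3 -c "
from plan import *
p,R=now();g=np.array(G['lb']);delta(p,R,g+.08*n,RS)
g=np.array(G['la']);delta(p,R,g+.08*n,RS)"
```

```text
t 12.1
  xyz [ 0.1238 -0.49   -0.1035] r [ 0.0119 -0.2563  0.0404] rows 7.0 5.0
  xyz [ 0.1838 -1.084  -0.1035] r [ 0.0119 -0.2563  0.0404] rows 14.0 5.0
```

Emit:
arm_command --targets '[{"x": 0.126,"y": -0.49,"z": -0.04,"rx": 0.013,"ry": -0.259,"rz": 0.04,"claw": 145},{"x": 0.126,"y": -0.49,"z": -0.04,"rx": 0.013,"ry": -0.259,"rz": 0.04,"claw": 145},{"x": 0.126,"y": -0.49,"z": -0.04,"rx": 0.013,"ry": -0.259,"rz": 0.04,"claw": 145},{"x": 0.126,"y": -0.49,"z": -0.04,"rx": 0.013,"ry": -0.259,"rz": 0.04,"claw": 145},{"x": 0.126,"y": -0.49,"z": -0.04,"rx": 0.013,"ry": -0.259,"rz": 0.04,"claw": 145},{"x": 0.126,"y": -0.49,"z": -0.08,"rx": 0.013,"ry": -0.259,"rz": 0.04,"claw": 145},{"x": 0.126,"y": -0.49,"z": -0.1,"rx": 0.013,"ry": -0.259,"rz": 0.04,"claw": 145},{"x": 0.126,"y": -0.49,"z": -0.1,"rx": 0.013,"ry": -0.259,"rz": 0.04,"claw": 145},{"x": 0.126,"y": -0.49,"z": -0.1,"rx": 0.013,"ry": -0.259,"rz": 0.04,"claw": 145},{"x": 0.126,"y": -0.49,"z": -0.1,"rx": 0.013,"ry": -0.259,"rz": 0.04,"claw": 145}]'

```text
t: 12.93
tool_pos: [0.5233, 0.1243, 0.1471]
orientation: [1.841, 2.03, 0.535]
force: [0.2, -0.7, 0.2]
opening: 0.0402
gripper_force: 0.0
```

```bash
python3 -c "
from plan import *
p,R=now();g=np.array(G['lb']);delta(p,R,g+.08*n,RS);delta(p,R,g+.003*n,RS)"
```

```text
t 12.9333
  xyz [0.0039 0.0033 0.0134] r [ 0.0022 -0.0021  0.0018] rows 1.0 1.0
  xyz [ 0.0805  0.011  -0.1199] r [ 0.0022 -0.0021  0.0018] rows 2.0 1.0
```

Emit:
arm_command --targets '[{"x": 0.04,"y": 0.006,"z": -0.06,"rx": 0.001,"ry": -0.002,"rz": 0.001,"claw": 145},{"x": 0.08,"y": 0.011,"z": -0.125,"rx": 0.001,"ry": -0.002,"rz": 0.001,"claw": 145},{"x": 0.08,"y": 0.011,"z": -0.125,"rx": 0.001,"ry": -0.002,"rz": 0.001,"claw": 145},{"x": 0.08,"y": 0.011,"z": -0.125,"rx": 0.001,"ry": -0.002,"rz": 0.001,"claw": 145},{"x": 0.08,"y": 0.011,"z": -0.125,"rx": 0.001,"ry": -0.002,"rz": 0.001,"claw": 145},{"x": 0.08,"y": 0.011,"z": -0.125,"rx": 0.001,"ry": -0.002,"rz": 0.001,"claw": 145}]'

```text
t: 13.43
tool_pos: [0.5645, 0.1304, 0.0873]
orientation: [1.834, 2.028, 0.546]
force: [0.1, 0.6, -0.5]
opening: 0.04
gripper_force: 0.0
```

```bash
python3 -c "
from plan import *
p,R=now();g=np.array(G['lb']);delta(p,R,g+.003*n,RS)"
```

```text
t 13.4333
  xyz [-0.002  -0.0012 -0.0003] r [0.0009 0.0022 0.0001] rows 1.0 1.0
```

Right on target. I'll close and lift.

Emit:
arm_command --targets '[{"x": 0,"y": 0,"z": 0,"rx": 0,"ry": 0,"rz": 0,"claw": 255},{"x": 0,"y": 0,"z": 0,"rx": 0,"ry": 0,"rz": 0,"claw": 255},{"x": 0,"y": 0,"z": 0,"rx": 0,"ry": 0,"rz": 0,"claw": 255},{"x": 0,"y": 0,"z": 0,"rx": 0,"ry": 0,"rz": 0,"claw": 255},{"x": 0,"y": 0,"z": 0,"rx": 0,"ry": 0,"rz": 0,"claw": 255},{"x": 0,"y": 0,"z": 0,"rx": 0,"ry": 0,"rz": 0,"claw": 255}]'

```text
t: 13.93
tool_pos: [0.5646, 0.1293, 0.0856]
orientation: [1.836, 2.027, 0.544]
force: [4.3, 0.4, 4.1]
opening: 0.0098
gripper_force: 25.0
```

Emit:
arm_command --targets '[{"x": -0.03,"y": -0.003,"z": 0.052,"rx": 0,"ry": 0,"rz": 0,"claw": 255},{"x": -0.06,"y": -0.006,"z": 0.104,"rx": 0,"ry": 0,"rz": 0,"claw": 255},{"x": -0.06,"y": -0.006,"z": 0.18,"rx": 0,"ry": 0,"rz": 0,"claw": 255},{"x": -0.06,"y": -0.006,"z": 0.24,"rx": 0,"ry": 0,"rz": 0,"claw": 255},{"x": -0.06,"y": -0.006,"z": 0.3,"rx": 0,"ry": 0,"rz": 0,"claw": 255},{"x": -0.06,"y": -0.006,"z": 0.3,"rx": 0,"ry": 0,"rz": 0,"claw": 255}]'

```text
t: 14.43
tool_pos: [0.5356, 0.1266, 0.2418]
orientation: [1.833, 2.023, 0.55]
force: [1.0, 0.6, 0.6]
opening: 0.0098
gripper_force: 25.0
```

Emit:
arm_command --targets '[{"x": -0.13,"y": -0.96,"z": 0,"rx": -0.008,"ry": 0.262,"rz": -0.067,"claw": 255},{"x": -0.13,"y": -0.96,"z": 0,"rx": -0.008,"ry": 0.262,"rz": -0.067,"claw": 255},{"x": -0.13,"y": -0.96,"z": 0,"rx": -0.008,"ry": 0.262,"rz": -0.067,"claw": 255},{"x": -0.13,"y": -0.96,"z": 0,"rx": -0.008,"ry": 0.262,"rz": -0.067,"claw": 255},{"x": -0.13,"y": -0.96,"z": 0,"rx": -0.008,"ry": 0.262,"rz": -0.067,"claw": 255},{"x": -0.13,"y": -0.96,"z": 0,"rx": -0.008,"ry": 0.262,"rz": -0.067,"claw": 255},{"x": -0.13,"y": -0.96,"z": 0,"rx": -0.008,"ry": 0.262,"rz": -0.067,"claw": 255},{"x": -0.13,"y": -0.96,"z": 0,"rx": -0.008,"ry": 0.262,"rz": -0.067,"claw": 255},{"x": -0.13,"y": -0.96,"z": 0,"rx": -0.008,"ry": 0.262,"rz": -0.067,"claw": 255},{"x": -0.13,"y": -0.96,"z": 0,"rx": -0.008,"ry": 0.262,"rz": -0.067,"claw": 255}]'

```text
t: 15.27
tool_pos: [0.4757, -0.2884, 0.2321]
orientation: [-2.262, -2.178, 0.005]
force: [0.7, -0.3, -1.2]
opening: 0.01
gripper_force: 25.0
```

Emit:
arm_command --targets '[{"x": 0,"y": 0,"z": 0,"rx": 0,"ry": 0,"rz": 0,"claw": 255},{"x": 0,"y": 0,"z": 0,"rx": 0,"ry": 0,"rz": 0,"claw": 255}]'

```text
t: 15.43
tool_pos: [0.4755, -0.2887, 0.2319]
orientation: [-2.266, -2.173, 0.006]
force: [0.9, 0.5, -1.0]
opening: 0.0098
gripper_force: 25.0
```

```bash
python3 -c "
from plan import *
p,R=now();(x,y),a=T['L+'];delta(p,R,[x,y,.05],RV(a))"
```

```text
t 15.4333
  xyz [ 0.075  -0.1366 -0.3638] r [ 0.0006 -0.0019  0.0024] rows 5.0 1.0
```

Emit:
arm_command --targets '[{"x": 0.04,"y": -0.07,"z": 0,"rx": 0,"ry": -0.002,"rz": 0.002,"claw": 255},{"x": 0.075,"y": -0.137,"z": -0.04,"rx": 0,"ry": -0.002,"rz": 0.002,"claw": 255},{"x": 0.075,"y": -0.137,"z": -0.12,"rx": 0,"ry": -0.002,"rz": 0.002,"claw": 255},{"x": 0.075,"y": -0.137,"z": -0.2,"rx": 0,"ry": -0.002,"rz": 0.002,"claw": 255},{"x": 0.075,"y": -0.137,"z": -0.27,"rx": 0,"ry": -0.002,"rz": 0.002,"claw": 255},{"x": 0.075,"y": -0.137,"z": -0.33,"rx": 0,"ry": -0.002,"rz": 0.002,"claw": 255},{"x": 0.075,"y": -0.137,"z": -0.36,"rx": 0,"ry": -0.002,"rz": 0.002,"claw": 255},{"x": 0.075,"y": -0.137,"z": -0.38,"rx": 0,"ry": -0.002,"rz": 0.002,"claw": 255},{"x": 0.075,"y": -0.137,"z": -0.38,"rx": 0,"ry": -0.002,"rz": 0.002,"claw": 255},{"x": 0.075,"y": -0.137,"z": -0.38,"rx": 0,"ry": -0.002,"rz": 0.002,"claw": 255}]'

```text
t: 16.27
tool_pos: [0.5148, -0.3544, 0.0437]
orientation: [2.255, 2.183, -0.0]
force: [0.3, 0.5, -0.9]
opening: 0.01
gripper_force: 25.0
```

Emit:
arm_command --targets '[{"x": 0,"y": 0,"z": -0.006,"rx": 0,"ry": 0,"rz": 0,"claw": 255},{"x": 0,"y": 0,"z": -0.01,"rx": 0,"ry": 0,"rz": 0,"claw": 255},{"x": 0,"y": 0,"z": -0.01,"rx": 0,"ry": 0,"rz": 0,"claw": 255}]'

```text
t: 16.52
tool_pos: [0.5151, -0.3557, 0.0396]
orientation: [2.254, 2.18, 0.0]
force: [0.0, 0.6, -1.8]
opening: 0.0096
gripper_force: 25.0
```

Emit:
arm_command --targets '[{"x": 0,"y": 0,"z": -0.004,"rx": 0,"ry": 0,"rz": 0,"claw": 255},{"x": 0,"y": 0,"z": -0.004,"rx": 0,"ry": 0,"rz": 0,"claw": 255}]'

```text
t: 16.68
tool_pos: [0.5146, -0.3554, 0.0368]
orientation: [2.255, 2.181, -0.0]
force: [-0.4, 0.5, -2.3]
opening: 0.0095
gripper_force: 25.0
```

Emit:
arm_command --targets '[{"x": 0,"y": 0,"z": -0.004,"rx": 0,"ry": 0,"rz": 0,"claw": 255},{"x": 0,"y": 0,"z": -0.004,"rx": 0,"ry": 0,"rz": 0,"claw": 255},{"x": 0,"y": 0,"z": -0.004,"rx": 0,"ry": 0,"rz": 0,"claw": 255}]'

```text
t: 16.93
tool_pos: [0.5148, -0.3557, 0.0353]
orientation: [2.255, 2.181, -0.0]
force: [0.1, 0.0, 4.7]
opening: 0.0095
gripper_force: 25.0
```

Emit:
arm_command --targets '[{"x": 0,"y": 0,"z": -0.003,"rx": 0,"ry": 0,"rz": 0,"claw": 255},{"x": 0,"y": 0,"z": -0.003,"rx": 0,"ry": 0,"rz": 0,"claw": 255}]'

```text
t: 17.1
tool_pos: [0.5149, -0.3557, 0.0353]
orientation: [2.255, 2.181, -0.0]
force: [-6.0, 4.9, 16.8]
opening: 0.0099
gripper_force: 25.0
```

Seated. I'll release and rise.

Emit:
arm_command --targets '[{"x": 0,"y": 0,"z": 0.003,"rx": 0,"ry": 0,"rz": 0,"claw": 255},{"x": 0,"y": 0,"z": 0.003,"rx": 0,"ry": 0,"rz": 0,"claw": 165},{"x": 0,"y": 0,"z": 0.003,"rx": 0,"ry": 0,"rz": 0,"claw": 165},{"x": 0,"y": 0,"z": 0.003,"rx": 0,"ry": 0,"rz": 0,"claw": 165},{"x": 0,"y": 0,"z": 0.02,"rx": 0,"ry": 0,"rz": 0,"claw": 165},{"x": 0,"y": 0,"z": 0.1,"rx": 0,"ry": 0,"rz": 0,"claw": 165},{"x": 0,"y": 0,"z": 0.18,"rx": 0,"ry": 0,"rz": 0,"claw": 165},{"x": 0,"y": 0,"z": 0.26,"rx": 0,"ry": 0,"rz": 0,"claw": 145},{"x": 0,"y": 0,"z": 0.33,"rx": 0,"ry": 0,"rz": 0,"claw": 145},{"x": 0,"y": 0,"z": 0.33,"rx": 0,"ry": 0,"rz": 0,"claw": 145}]'

```text
t: 17.93
tool_pos: [0.5179, -0.358, 0.2088]
orientation: [2.245, 2.172, 0.002]
force: [0.6, -1.1, 1.4]
opening: 0.0399
gripper_force: 0.0
```

```bash
python3 -c "
from plan import *
p,R=now();g=np.array(G['la']);delta(p,R,g+.08*n,RS)"
```

```text
t 17.9333
  xyz [ 0.0746  0.374  -0.11  ] r [ 0.014  -0.2547  0.0667] rows 5.0 5.0
```

Emit:
arm_command --targets '[{"x": 0.077,"y": 0.373,"z": 0,"rx": 0.01,"ry": -0.26,"rz": 0.067,"claw": 145},{"x": 0.077,"y": 0.373,"z": 0,"rx": 0.01,"ry": -0.26,"rz": 0.067,"claw": 145},{"x": 0.077,"y": 0.373,"z": 0,"rx": 0.01,"ry": -0.26,"rz": 0.067,"claw": 145},{"x": 0.077,"y": 0.373,"z": -0.04,"rx": 0.01,"ry": -0.26,"rz": 0.067,"claw": 145},{"x": 0.077,"y": 0.373,"z": -0.08,"rx": 0.01,"ry": -0.26,"rz": 0.067,"claw": 145},{"x": 0.077,"y": 0.373,"z": -0.1,"rx": 0.01,"ry": -0.26,"rz": 0.067,"claw": 145},{"x": 0.077,"y": 0.373,"z": -0.1,"rx": 0.01,"ry": -0.26,"rz": 0.067,"claw": 145},{"x": 0.077,"y": 0.373,"z": -0.1,"rx": 0.01,"ry": -0.26,"rz": 0.067,"claw": 145},{"x": 0.077,"y": 0.373,"z": -0.1,"rx": 0.01,"ry": -0.26,"rz": 0.067,"claw": 145},{"x": 0.077,"y": 0.373,"z": -0.1,"rx": 0.01,"ry": -0.26,"rz": 0.067,"claw": 145}]'

```text
t: 18.77
tool_pos: [0.5546, -0.1707, 0.1507]
orientation: [1.833, 2.032, 0.543]
force: [0.0, 0.1, 1.4]
opening: 0.04
gripper_force: 0.0
```

```bash
python3 -c "
from plan import *
p,R=now();g=np.array(G['la']);delta(p,R,g+.08*n,RS);delta(p,R,g+.003*n,RS)"
```

```text
t 18.7667
  xyz [ 0.0012 -0.0006  0.0061] r [ 0.0014  0.0008 -0.0009] rows 1.0 1.0
  xyz [ 0.0778  0.0071 -0.1272] r [ 0.0014  0.0008 -0.0009] rows 2.0 1.0
```

Emit:
arm_command --targets '[{"x": 0.04,"y": 0.004,"z": -0.06,"rx": 0.001,"ry": 0,"rz": 0,"claw": 145},{"x": 0.077,"y": 0.007,"z": -0.127,"rx": 0.001,"ry": 0,"rz": 0,"claw": 145},{"x": 0.077,"y": 0.007,"z": -0.127,"rx": 0.001,"ry": 0,"rz": 0,"claw": 145},{"x": 0.077,"y": 0.007,"z": -0.127,"rx": 0.001,"ry": 0,"rz": 0,"claw": 145},{"x": 0.077,"y": 0.007,"z": -0.127,"rx": 0.001,"ry": 0,"rz": 0,"claw": 145},{"x": 0.077,"y": 0.007,"z": -0.127,"rx": 0.001,"ry": 0,"rz": 0,"claw": 145}]'

```text
t: 19.27
tool_pos: [0.593, -0.1667, 0.0881]
orientation: [1.833, 2.031, 0.546]
force: [0.2, 0.8, 0.4]
opening: 0.0401
gripper_force: 0.0
```

```bash
python3 -c "
from plan import *
p,R=now();g=np.array(G['la']);delta(p,R,g+.003*n,RS)"
```

```text
t 19.2667
  xyz [ 0.001  -0.0009 -0.002 ] r [ 0.0006  0.0016 -0.0011] rows 1.0 1.0
```

Emit:
arm_command --targets '[{"x": 0,"y": 0,"z": 0,"rx": 0,"ry": 0,"rz": 0,"claw": 255},{"x": 0,"y": 0,"z": 0,"rx": 0,"ry": 0,"rz": 0,"claw": 255},{"x": 0,"y": 0,"z": 0,"rx": 0,"ry": 0,"rz": 0,"claw": 255},{"x": 0,"y": 0,"z": 0,"rx": 0,"ry": 0,"rz": 0,"claw": 255},{"x": 0,"y": 0,"z": 0,"rx": 0,"ry": 0,"rz": 0,"claw": 255},{"x": 0,"y": 0,"z": 0,"rx": 0,"ry": 0,"rz": 0,"claw": 255}]'

```text
t: 19.77
tool_pos: [0.593, -0.1656, 0.0866]
orientation: [1.834, 2.032, 0.548]
force: [4.3, 2.0, 4.8]
opening: 0.01
gripper_force: 25.0
```

Emit:
arm_command --targets '[{"x": -0.03,"y": -0.003,"z": 0.052,"rx": 0,"ry": 0,"rz": 0,"claw": 255},{"x": -0.06,"y": -0.006,"z": 0.104,"rx": 0,"ry": 0,"rz": 0,"claw": 255},{"x": -0.06,"y": -0.006,"z": 0.18,"rx": 0,"ry": 0,"rz": 0,"claw": 255},{"x": -0.06,"y": -0.006,"z": 0.24,"rx": 0,"ry": 0,"rz": 0,"claw": 255},{"x": -0.06,"y": -0.006,"z": 0.3,"rx": 0,"ry": 0,"rz": 0,"claw": 255},{"x": -0.06,"y": -0.006,"z": 0.3,"rx": 0,"ry": 0,"rz": 0,"claw": 255}]'

```text
t: 20.27
tool_pos: [0.564, -0.1699, 0.2429]
orientation: [1.828, 2.028, 0.547]
force: [0.2, -0.9, -0.4]
opening: 0.0098
gripper_force: 25.0
```

Emit:
arm_command --targets '[{"x": -0.272,"y": -0.368,"z": 0,"rx": -0.008,"ry": 0.262,"rz": -0.067,"claw": 255},{"x": -0.272,"y": -0.368,"z": 0,"rx": -0.008,"ry": 0.262,"rz": -0.067,"claw": 255},{"x": -0.272,"y": -0.368,"z": 0,"rx": -0.008,"ry": 0.262,"rz": -0.067,"claw": 255},{"x": -0.272,"y": -0.368,"z": 0,"rx": -0.008,"ry": 0.262,"rz": -0.067,"claw": 255},{"x": -0.272,"y": -0.368,"z": 0,"rx": -0.008,"ry": 0.262,"rz": -0.067,"claw": 255},{"x": -0.272,"y": -0.368,"z": 0,"rx": -0.008,"ry": 0.262,"rz": -0.067,"claw": 255},{"x": -0.272,"y": -0.368,"z": 0,"rx": -0.008,"ry": 0.262,"rz": -0.067,"claw": 255},{"x": -0.272,"y": -0.368,"z": 0,"rx": -0.008,"ry": 0.262,"rz": -0.067,"claw": 255},{"x": -0.272,"y": -0.368,"z": 0,"rx": -0.008,"ry": 0.262,"rz": -0.067,"claw": 255},{"x": -0.272,"y": -0.368,"z": 0,"rx": -0.008,"ry": 0.262,"rz": -0.067,"claw": 255}]'

```text
t: 21.1
tool_pos: [0.4258, -0.3512, 0.2341]
orientation: [-2.257, -2.18, -0.003]
force: [0.5, -0.3, -1.8]
opening: 0.0097
gripper_force: 25.0
```

```bash
python3 -c "
from plan import *
p,R=now();(x,y),a=T['L-'];delta(p,R,[x,y,.05],RV(a))"
```

```text
t 21.1
  xyz [ 0.0025 -0.0055 -0.3683] r [-0.0019 -0.0005 -0.0012] rows 5.0 1.0
```

Emit:
arm_command --targets '[{"x": 0.002,"y": -0.004,"z": -0.08,"rx": 0,"ry": 0,"rz": 0,"claw": 255},{"x": 0.002,"y": -0.004,"z": -0.16,"rx": 0,"ry": 0,"rz": 0,"claw": 255},{"x": 0.002,"y": -0.004,"z": -0.24,"rx": 0,"ry": 0,"rz": 0,"claw": 255},{"x": 0.002,"y": -0.004,"z": -0.3,"rx": 0,"ry": 0,"rz": 0,"claw": 255},{"x": 0.002,"y": -0.004,"z": -0.35,"rx": 0,"ry": 0,"rz": 0,"claw": 255},{"x": 0.002,"y": -0.004,"z": -0.38,"rx": 0,"ry": 0,"rz": 0,"claw": 255},{"x": 0.002,"y": -0.004,"z": -0.384,"rx": 0,"ry": 0,"rz": 0,"claw": 255},{"x": 0.002,"y": -0.004,"z": -0.384,"rx": 0,"ry": 0,"rz": 0,"claw": 255},{"x": 0.002,"y": -0.004,"z": -0.384,"rx": 0,"ry": 0,"rz": 0,"claw": 255}]'

```text
t: 21.85
tool_pos: [0.4274, -0.3544, 0.0439]
orientation: [-2.259, -2.182, -0.002]
force: [0.5, -0.1, -1.8]
opening: 0.0098
gripper_force: 25.0
```

Emit:
arm_command --targets '[{"x": 0,"y": 0,"z": -0.006,"rx": 0,"ry": 0,"rz": 0,"claw": 255},{"x": 0,"y": 0,"z": -0.006,"rx": 0,"ry": 0,"rz": 0,"claw": 255},{"x": 0,"y": 0,"z": -0.006,"rx": 0,"ry": 0,"rz": 0,"claw": 255}]'

```text
t: 22.1
tool_pos: [0.4271, -0.3547, 0.0406]
orientation: [-2.26, -2.181, -0.002]
force: [-0.1, -0.6, -1.9]
opening: 0.0102
gripper_force: 25.0
```

Emit:
arm_command --targets '[{"x": 0,"y": 0,"z": -0.004,"rx": 0,"ry": 0,"rz": 0,"claw": 255},{"x": 0,"y": 0,"z": -0.008,"rx": 0,"ry": 0,"rz": 0,"claw": 255},{"x": 0,"y": 0,"z": -0.008,"rx": 0,"ry": 0,"rz": 0,"claw": 255}]'

```text
t: 22.35
tool_pos: [0.4268, -0.3549, 0.0361]
orientation: [-2.26, -2.18, -0.002]
force: [-0.9, -1.5, 2.1]
opening: 0.0096
gripper_force: 25.0
```

Emit:
arm_command --targets '[{"x": 0,"y": 0,"z": -0.003,"rx": 0,"ry": 0,"rz": 0,"claw": 255},{"x": 0,"y": 0,"z": -0.003,"rx": 0,"ry": 0,"rz": 0,"claw": 255}]'

```text
t: 22.52
tool_pos: [0.4268, -0.3549, 0.036]
orientation: [-2.259, -2.18, -0.002]
force: [-5.8, 4.9, 17.8]
opening: 0.0094
gripper_force: 25.0
```

Seated. I'll release, rise and retreat so the camera can check.

Emit:
arm_command --targets '[{"x": 0,"y": 0,"z": 0.003,"rx": 0,"ry": 0,"rz": 0,"claw": 255},{"x": 0,"y": 0,"z": 0.003,"rx": 0,"ry": 0,"rz": 0,"claw": 165},{"x": 0,"y": 0,"z": 0.003,"rx": 0,"ry": 0,"rz": 0,"claw": 165},{"x": 0,"y": 0,"z": 0.003,"rx": 0,"ry": 0,"rz": 0,"claw": 165},{"x": 0,"y": 0,"z": 0.02,"rx": 0,"ry": 0,"rz": 0,"claw": 165},{"x": 0,"y": 0,"z": 0.1,"rx": 0,"ry": 0,"rz": 0,"claw": 165},{"x": 0,"y": 0,"z": 0.18,"rx": 0,"ry": 0,"rz": 0,"claw": 165},{"x": 0,"y": 0,"z": 0.26,"rx": 0,"ry": 0,"rz": 0,"claw": 165},{"x": 0,"y": 0,"z": 0.36,"rx": 0,"ry": 0,"rz": 0,"claw": 165},{"x": 0,"y": 0,"z": 0.36,"rx": 0,"ry": 0,"rz": 0,"claw": 165}]'

```text
t: 23.35
tool_pos: [0.4289, -0.3567, 0.2233]
orientation: [2.254, 2.176, 0.003]
force: [-0.8, -0.9, 0.9]
opening: 0.0329
gripper_force: 0.0
```

Emit:
arm_command --targets '[{"x": 0,"y": 0.72,"z": 0.1,"rx": 0,"ry": 0,"rz": 0,"claw": 165},{"x": 0,"y": 0.72,"z": 0.1,"rx": 0,"ry": 0,"rz": 0,"claw": 165},{"x": 0,"y": 0.72,"z": 0.1,"rx": 0,"ry": 0,"rz": 0,"claw": 165},{"x": 0,"y": 0.72,"z": 0.1,"rx": 0,"ry": 0,"rz": 0,"claw": 165},{"x": 0,"y": 0.72,"z": 0.1,"rx": 0,"ry": 0,"rz": 0,"claw": 165},{"x": 0,"y": 0.72,"z": 0.1,"rx": 0,"ry": 0,"rz": 0,"claw": 165},{"x": 0,"y": 0.72,"z": 0.1,"rx": 0,"ry": 0,"rz": 0,"claw": 165},{"x": 0,"y": 0.72,"z": 0.1,"rx": 0,"ry": 0,"rz": 0,"claw": 165},{"x": 0,"y": 0.72,"z": 0.1,"rx": 0,"ry": 0,"rz": 0,"claw": 165},{"x": 0,"y": 0.72,"z": 0.1,"rx": 0,"ry": 0,"rz": 0,"claw": 165}]'

```text
t: 24.18
tool_pos: [0.4265, 0.0105, 0.2657]
orientation: [-2.253, -2.185, -0.007]
force: [0.5, 0.9, 0.3]
opening: 0.0329
gripper_force: 0.0
```

```bash
python3 - <<'E'
from plan import *
now();im,P=cloud('top')
o=np.zeros((400,600,3),np.uint8)
for k,(u,v) in enumerate([(150,160),(388,170)]): o[:,k*300:k*300+300]=cv2.resize(im[v:v+100,u:u+75],(300,400),interpolation=cv2.INTER_CUBIC)
save('end.png',o)
for nm,((x,y),a) in T.items():
    Q=P.reshape(-1,3);d=(Q[:,:2]-[x,y])@np.array([[np.cos(a),-np.sin(a)],[np.sin(a),np.cos(a)]])
    m=(abs(d)<[.04,.06]).all(1)&(Q[:,2]>.045)&(Q[:,2]<.075)
    w=m&(abs(d[:,0])<.011);pl=(abs(d)<[.03,.04]).all(1)&(Q[:,2]<.02)
    print(nm,m.sum(),"top z",np.percentile(Q[w,2],[5,50,95]).round(4),"web x",np.median(d[w,0]).round(4),"y ext",np.percentile(d[w,1],[2,98]).round(4),"plate z",np.median(Q[pl,2]).round(4))
E
```

```text
t 24.1833
R+ 127 top z [0.0493 0.0543 0.0611] web x -0.0002 y ext [-0.0426  0.0377] plate z 0.011
R- 128 top z [0.048  0.0546 0.0613] web x 0.0008 y ext [-0.0433  0.0391] plate z 0.0107
L+ 133 top z [0.0484 0.0547 0.0616] web x -0.0004 y ext [-0.0353  0.0449] plate z 0.0104
L- 130 top z [0.0499 0.0552 0.0614] web x -0.0023 y ext [-0.042   0.0386] plate z 0.0103
```

View pics/end.png

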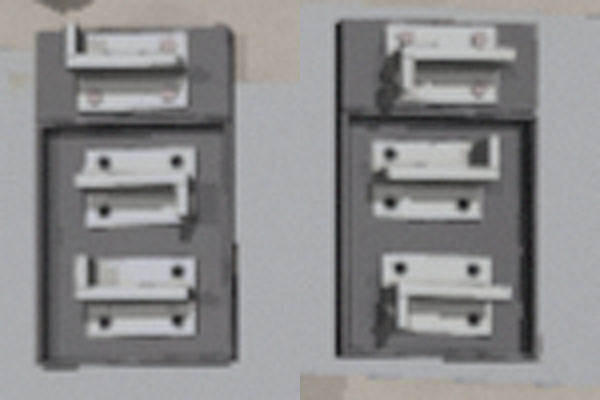

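All four brackets stand flat, with web tops at 0.055 m. In each tray the near bracket's cheek matches the sample directly and the far one matches it after a half turn: (130,190) and (130,290) in tray_right, (435,165) and (445,290) in tray_left. Handing in.

```bash
python3 -c "
from plant import robot
print(robot.close_job())"
```

```text
the job is handed in; nothing more can be done
None
```

I set all four brackets down flat in the trays of their own hand (checked by camera), kept the arm clear of the timer, dish and marker, and handed the job in at about 24 s; the hand-in returned no verdict.

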